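# Count to the third gap and push the rule home

## Task

Count along the desk rack by touch: set a fingertip (or the shut fingers) on top of its dark, lightly sprung front rail above the first gap, at the end with the red post, and run it along the rail, in contact, past the second gap to the third, without running on to the far end. Then, with the fingers only and without pinching or lifting it, push the folding rule along the table, end first, into that third gap until it is fully home against the back board, and move the hand clear. Leave the two paint tubes in the rack, the eraser and the blue tape where they are.

Things in the scene. Friction and masses are not known exactly. Their poses are not given: they have to be found in the camera images.
- rack: wooden rack fixed on the table, 246 (x) x 115 (y) mm, turned < 10 deg; origin under its centre. Six gaps, 34 mm wide, open at the front (+y, the robot's left) and to the table, centred at x = -100, -60, -20, 20, 60, 100 mm between 6 mm dividers 34 mm high. Front edge at y = 57.5 mm, back board's inner face at y = -47.5 mm. Dark rail across the front at y = 41.5 to 57.5 mm, smooth, its top at z = 42 mm; sprung: it sinks up to 5 mm, about 0.8 N per mm
- red_post: red round post, 18 mm across, 55 mm high, fixed at one end of the rail (rack x = -133 or +133 mm, y = 49.5 mm); origin under its centre. Gaps are counted from this end: the third is at rack x = -20 mm if the post is at the -x end, +20 mm if at the +x end. A like grey post stands at the other end
- folding_rule: folded wooden rule, 18 x 140 x 16 mm, length along its y axis, loose, about 0.09 kg, lying flat in front of the rack; origin at the middle of its underside; ends alike. Home, it lies along the rack's y axis with its origin at about rack y = 22.5 mm and its near end 35 mm out of the rack
- rail_a: dark rail piece over gap 1 counted from the rack's -x end, 40 x 16 x 8 mm; origin at the middle of its underside, 34 mm above the table, its top at 42 mm; smooth (slippery), pressed down it sinks up to 5 mm on springs with the whole rail
- rail_b: dark rail piece over gap 2 counted from the rack's -x end, 40 x 16 x 8 mm; origin at the middle of its underside, 34 mm above the table, its top at 42 mm; smooth (slippery), pressed down it sinks up to 5 mm on springs with the whole rail
- rail_c: dark rail piece over gap 3 counted from the rack's -x end, 40 x 16 x 8 mm; origin at the middle of its underside, 34 mm above the table, its top at 42 mm; smooth (slippery), pressed down it sinks up to 5 mm on springs with the whole rail
- rail_d: dark rail piece over gap 4 counted from the rack's -x end, 40 x 16 x 8 mm; origin at the middle of its underside, 34 mm above the table, its top at 42 mm; smooth (slippery), pressed down it sinks up to 5 mm on springs with the whole rail
- rail_e: dark rail piece over gap 5 counted from the rack's -x end, 40 x 16 x 8 mm; origin at the middle of its underside, 34 mm above the table, its top at 42 mm; smooth (slippery), pressed down it sinks up to 5 mm on springs with the whole rail
- rail_f: dark rail piece over gap 6 counted from the rack's -x end, 40 x 16 x 8 mm; origin at the middle of its underside, 34 mm above the table, its top at 42 mm; smooth (slippery), pressed down it sinks up to 5 mm on springs with the whole rail
- tube_red: paint tube with red label, 29 x 107 x 20 mm, lying in the gap at the rack's -x end; bystander
- tube_purple: paint tube with purple label, 30 x 107 x 20 mm, lying in the gap at the rack's +x end; bystander
- eraser: blue and white eraser, 23 x 45 x 13 mm, on the table; bystander
- blue_tape: roll of blue tape, 80 mm across, 19 mm high, behind the rack; bystander

How it is judged:
By the outcome, as a careful person would: the job done as asked, in the order asked, and still so for the second after the job is handed in, with the robot touching nothing.
It also fails if it takes over 70 s, if anything falls off the work surface, if the arm or the gripper's body presses on something with over 40 N, if the wrist force passes 120 N, or if a joint passes its speed limit or range.

## Robot

A 7-joint arm with a two-finger parallel gripper is mounted at the origin on a cart in front of the work surface, level with it; the furniture and walls round the work are solid. World frame = base frame: x ahead of the robot, y to its left, z up, the work surface at z = 0. Lengths are in m, angles in rad, forces in N, time in s.
With the tool pointing down it reaches from about 0.425 to 1.025 m from the base axis. Payload 3.6 kg.
Tool frame: the origin (TCP) lies midway between the tips of the shut fingers; the grasp point (between the pads) lies robot.grip_depth behind it (robot.grip_depth is the distance from the TCP to the grasp point, in m); z points along the fingers, y is the direction in which the jaws open and shut (so a half turn about z gives the same grasp; the last joint's range is limited). The gripper opens to 85 mm and grips with 20 to 120 N. Pads are 22 mm wide; open, the fingers measure 114 mm over their backs; the gripper's body (76 mm by 85 mm) begins 54 mm behind the grasp point. The pads swing forward as they close: fully open they stand 13 mm farther back than shut.
Start: joints at [1.194, 0.591, 0.048, 1.609, -0.033, 0.943, -0.034], TCP at [0.203, -0.696, 0.231] pointing down, gripper open.
Joint ranges: [-2.69, 2.69], [-0.47, 2.24], [-1.27, 1.36], [0.19, 2.51], [-1.53, 4.68], [0.08, 2.07], [-3.09, 3.09]. Speed limits (rad/s): [2.57, 2.57, 3.14, 3.14, 3.14, 3.14, 3.14].

## Interface

Orientations are given as a rotation vector (axis times angle).
In Python, from cell import robot, snapshot, find_in, masks_of, tip_of gives the robot as it stands.
- The arm moves only by the tool drive_tool, never from a script. Its argument "plan" is text: rows parted by semicolons, each of 4 numbers parted by spaces: the shift along the tool's x, y, z in m, then the turn about the tool's z in rad. A call has 1 to 10 rows; each row shifts and turns the commanded pose from where the row before left it, along the tool's axes as they then stand; what a row does not reach is not made up. A row lasts 1/12 s, in which the tool goes at most 41.7 mm and 7.16 degrees, less where a joint would pass 70% of its speed; a pose out of reach is approached as far as the arm can. A call is refused whole if a number of a shift passes 0.0417 or a number of a turn 0.125, either way. A call with a gripper value outside its range is refused whole. "hand" is the opening in per cent of the stroke, from 0 (shut) to 100 (fully open), set as the call begins (left out, the last holds). The fingers move at their own pace and stop on an object; "squeeze" is the grip in N (left out, the last holds). Time passes only in rows, so rows that do not move let the fingers close. It gives the time, the measured TCP pose, the force and the opening at its end, in the units of the state.
- robot.state(): the state, without advancing time (a new reading comes with each control period).
- snapshot(name): name is "side" or "top"; returns a dict with "pixels" (420x560x3 uint8, blue, green, red), "fx", "fy", "cx", "cy" (pixels), "k1" (the pictures are not rectified: a ray, as slopes to the right and down, at radius r is drawn at 1 + k1 r^2 times it, then the intrinsics apply), "camera_from_world" (4x4, takes a point from world to camera coordinates). Camera axes: x right, y down, z forward; pixel columns grow to the right and rows downward; lengths in m; the calibration is good to about 2 mm. A picture is of the moment at which its call begins. There is no depth.
- robot.sign_off(): hands the job in, once; it reports no verdict.
Trained networks look in the newest picture that a camera, given by its name, has taken for a name from the list of things; names that differ only in an ending like _2 or _b are one class to them, and where a whole thing is asked for, a point or a joint stands for the part that bears it (a point fixed in the world has none). Each returns a list of dicts, best first, with "conf" (0 to 1); they miss things now and then, are a little off and sometimes report something else, mostly with a low value. They report only what shows in the picture. A call takes as long as a camera call.
- find_in(query, camera): "position" ([x, y, z] in m, in world coordinates, good to about 4 mm: the middle of the surface that is visible of it).
- masks_of(query, camera): "mask" (420x560 bool, what is visible of it).
- tip_of(query, camera): "position" ([x, y, z] in m, in world coordinates, good to about 4 mm: a listed point, or the origin of a listed thing).
The state is a dict: "time_s": time; "qpos": joint angles; "joint_velocities": joint speeds; "effort": joint torques, N m; "tcp_pos": TCP position; "tcp_rot": TCP orientation; "wrist_force": force on the tool from outside, world axes, zero at the start; "torque": the same for the moment, N m; "finger_gap": finger opening in m.
Only numpy, scipy, OpenCV 4.12 (cv2) and the standard library are available. Lean on these libraries where they do the work, as an engineer would, in place of code of your own. Each camera call takes 0.05 s, during which the arm holds its last target.

## Working session

There is one attempt and no reset: what is moved stays moved. The work goes in short steps, Python scripts to look and compute and a tool call to move; the robot and the scene stay as the last step left them, time stands still between calls to the robot, and variables do not carry over. Pictures are saved under pics/ and viewed, and the job is handed in when it is done.

Besides the shell and the picture viewer there is one more tool, called after "Emit:" as a command line: name --argument value ..., lists and objects as JSON in quotes. drive_tool: Moves the arm, as the interface text tells. Its arguments: {"type":"object","properties":{"plan":{"type":"string"},"hand":{"type":"number"},"squeeze":{"type":"number"}},"required":["plan"]}

```bash
mkdir -p pics; ls
cat > h.py <<'E'
import numpy as np, cv2
from cell import robot, snapshot, find_in, masks_of, tip_of
def proj(s,p):
    T=np.array(s["camera_from_world"]);c=T[:3,:3]@np.array(p)+T[:3,3]
    u=c[:2]/c[2];u=u*(1+s["k1"]*(u@u));return [s["fx"]*u[0]+s["cx"],s["fy"]*u[1]+s["cy"]]
def unproj(s,px,z):
    T=np.array(s["camera_from_world"])
    d=np.array([(px[0]-s["cx"])/s["fx"],(px[1]-s["cy"])/s["fy"]]);u=d.copy()
    for _ in range(20):u=d/(1+s["k1"]*(u@u))
    R=T[:3,:3];o=-R.T@T[:3,3];r=R.T@np.array([u[0],u[1],1]);return o+r*(z-o[2])/r[2]
def shot(n,f):
    s=snapshot(n);cv2.imwrite("pics/"+f,s["pixels"]);return s
E
python3 - <<'E'
from h import *
print(robot.state(), robot.grip_depth)
for c in ["top","side"]:
    s=shot(c,c+"1.png")
    for q in ["rack","red_post","folding_rule","eraser","blue_tape","tube_red","tube_purple","rail_c"]:
        print(c,q,[(np.round(d["position"],3),round(d["conf"],2)) for d in find_in(q,c)][:6], [(np.round(d["position"],3),round(d["conf"],2)) for d in tip_of(q,c)][:2])
E
```

```text
pics
{'time_s': 0.0, 'qpos': array([ 1.19348563,  0.59211502,  0.04830155,  1.60988249, -0.03328847,
        0.94268382, -0.03371451]), 'joint_velocities': array([ 2.57493579e-03,  5.06475844e-04, -3.15626307e-04, -1.40727758e-03,
       -6.67368664e-04,  9.95899992e-06,  7.09333292e-04]), 'effort': array([-6.45792352e-05, -5.48697102e+01,  1.54684737e+00, -1.98132634e+01,
        9.43149731e-03,  8.91402742e-03, -5.01608653e-06]), 'tcp_pos': array([ 0.20277281, -0.69517562,  0.23012141]), 'tcp_rot': array([-3.10778403e+00, -4.44106101e-01,  7.22453896e-04]), 'wrist_force': array([-0.35724573,  0.03521273, -0.46672249]), 'torque': array([-0.00038578, -0.02818573,  0.04510134]), 'finger_gap': 0.08543508644027872} 0.0187
top rack [(array([ 0.598, -0.128,  0.037]), 0.68)] [(array([ 0.597, -0.129,  0.002]), 0.97), (array([ 0.596, -0.342, -0.001]), 0.46)]
top red_post [(array([ 0.595, -0.129,  0.034]), 0.69), (array([ 0.722, -0.064,  0.05 ]), 0.56)] [(array([ 0.726, -0.068, -0.002]), 0.59)]
top folding_rule [(array([0.642, 0.05 , 0.018]), 0.59)] [(array([ 0.593, -0.13 ,  0.003]), 0.24)]
t
[... 1036 characters left out ...]
ide folding_rule [(array([0.645, 0.036, 0.016]), 0.57)] [(array([0.646, 0.046, 0.002]), 0.5), (array([0.448, 0.389, 0.002]), 0.43)]
side eraser [(array([0.45 , 0.382, 0.01 ]), 0.6)] [(array([ 0.449,  0.393, -0.   ]), 0.6)]
side blue_tape [(array([ 0.592, -0.354,  0.024]), 0.85)] [(array([ 0.596, -0.342,  0.   ]), 0.88)]
side tube_red [] [(array([ 0.498, -0.125, -0.   ]), 0.71)]
side tube_purple [(array([ 0.699, -0.096,  0.015]), 0.65)] [(array([ 0.7  , -0.107,  0.004]), 0.49)]
side rail_c [(array([ 0.698, -0.074,  0.04 ]), 0.61), (array([ 0.535, -0.086,  0.042]), 0.55), (array([ 0.573, -0.087,  0.04 ]), 0.42)] [(array([ 0.618, -0.076,  0.031]), 0.54), (array([ 0.539, -0.084,  0.035]), 0.51)]
```

View pics/top1.png

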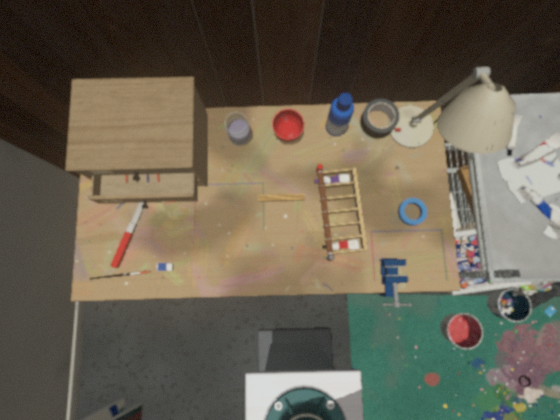

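View pics/side1.png

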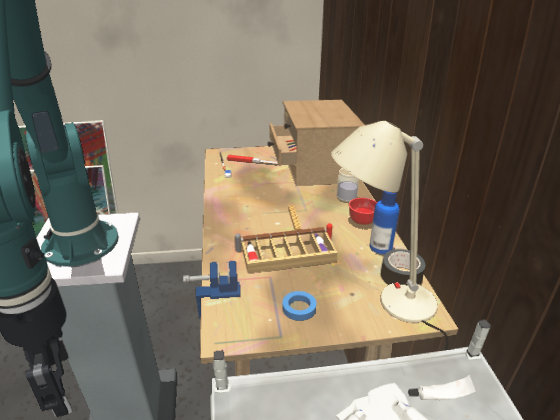

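```bash
cat > fit.py <<'E'
from h import *
def rp(c,th,p):
    return [c[0]+p[0]*np.cos(th)-p[1]*np.sin(th), c[1]+p[0]*np.sin(th)+p[1]*np.cos(th), p[2]]
def overlay(s,c,th,f,rule=None,x0=230,y0=150,w=160,h=115,k=5):
    im=cv2.resize(s["pixels"][y0:y0+h,x0:x0+w],None,fx=k,fy=k,interpolation=cv2.INTER_CUBIC)
    def P(p): 
        q=proj(s,p);return (int((q[0]-x0+.5)*k),int((q[1]-y0+.5)*k))
    def poly(pts,col):
        cv2.polylines(im,[np.array([P(p) for p in pts])],True,col,1)
    R=lambda x,y,z:rp(c,th,[x,y,z])
    poly([R(-120,0,0)]and[R(a,b,.042) for a,b in[(-.12,.0415),(.12,.0415),(.12,.0575),(-.12,.0575)]],(0,255,0))
    for x in(-.08,-.04,0,.04,.08): poly([R(x,.0415,.034),R(x,-.0475,.034)],(255,255,0))
    for sx in(-.133,.133): poly([R(sx+.009*np.cos(a),.0495+.009*np.sin(a),.055) for a in np.linspace(0,6.28,24)],(255,0,255))
    poly([R(.003,-.0475,.034),R(.037,-.0475,.034),R(.037,.0415,.034),R(.003,.0415,.034)],(0,255,255))
    if rule is not None:
        rc,rt=rule
        poly([rp(rc,rt,[a,b,.016]) for a,b in[(-.009,-.07),(.009,-.07),(.009,.07),(-.009,.07)]],(255,0,0))
    cv2.imwrite("pics/"+f,im)
E
python3 - <<'E'
from fit import *
s=snapshot("top")
im=s["pixels"];hsv=cv2.cvtColor(im,cv2.COLOR_BGR2HSV)
# dark rail
pts=[]
for q in ["rail_a"]:
  for d in masks_of(q,"top")[:8]:
    m=d["mask"];ys,xs=np.nonzero(m);print("rail",round(d["conf"],2),m.sum(),unproj(s,(xs.mean(),ys.mean()),.042).round(4))
for q,z in [("red_post",.05),("folding_rule",.016),("rack",.034)]:
  for d in masks_of(q,"top")[:2]:
    m=d["mask"];ys,xs=np.nonzero(m);W=np.array([unproj(s,(x,y),z)[:2] for x,y in zip(xs,ys)])
    e,v=np.linalg.eigh(np.cov(W.T));print(q,round(d["conf"],2),m.sum(),W.mean(0).round(4),v[:,1].round(4),np.sqrt(12*e).round(4), xs.mean(),ys.mean())
    r=cv2.minAreaRect(W.astype(np.float32));print(r)
# red post via colour
m=((hsv[...,0]<8)|(hsv[...,0]>172))&(hsv[...,1]>150)&(hsv[...,2]>60)
m[:155]=0;m[185:]=0;m[:,:305]=0;m[:,340:]=0
ys,xs=np.nonzero(m);print(len(xs),xs.min(),xs.max(),ys.min(),ys.max())
overlay(s,(.597,-.128),.08,"ov1.png",rule=((.645,.045),1.57*0+.08))
E
```

```text
rail 0.63 49 [ 0.6156 -0.0779  0.042 ]
rail 0.61 69 [ 0.5734 -0.0805  0.042 ]
rail 0.54 66 [ 0.5319 -0.0837  0.042 ]
rail 0.48 71 [ 0.4922 -0.0865  0.042 ]
rail 0.48 58 [ 0.6542 -0.0742  0.042 ]
red_post 0.52 28 [ 0.7215 -0.0669] [-0.7463  0.6657] [0.0141 0.0174] 318.75 167.75
((0.7222989201545715, -0.06624753773212433), (0.014639915898442268, 0.015321130864322186), 87.4837646484375)
folding_rule 0.84 326 [0.6429 0.0465] [-0.0055  1.    ] [0.0211 0.1399] 280.85276073619633 197.53374233128835
((0.642861008644104, 0.04744960367679596), (0.021090080961585045, 0.14054615795612335), 0.7734102606773376)
rack 0.87 1866 [ 0.6048 -0.129 ] [-0.9984 -0.0574] [0.1399 0.2604] 341.44105037513395 207.58520900321543
((0.5973280072212219, -0.12830041348934174), (0.25003698468208313, 0.11918193101882935), 4.199802398681641)
16 318 321 165 168
```

View pics/ov1.png

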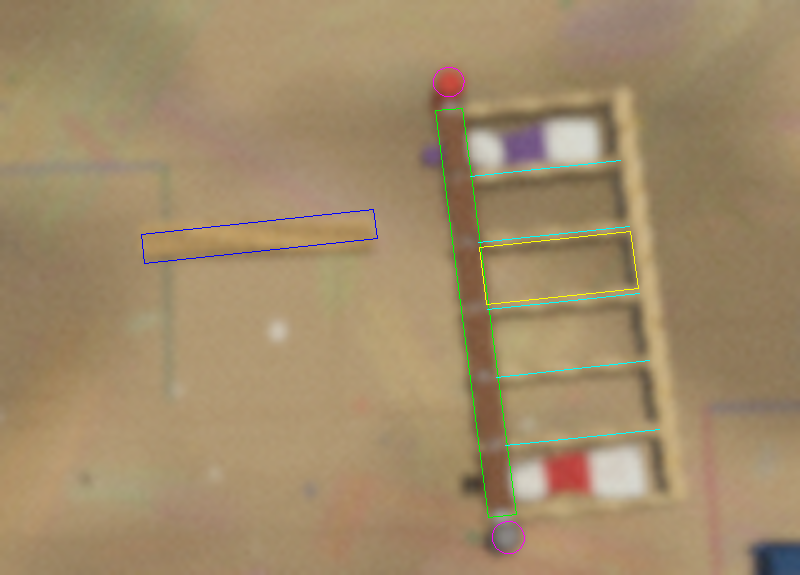

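```bash
cat > to.py <<'E'
import sys
from fit import *
from scipy.spatial.transform import Rotation as R
C=(.597,-.1283);TH=.077
def where():
    st=robot.state();p=st["tcp_pos"];M=R.from_rotvec(st["tcp_rot"]).as_matrix()
    d=p[:2]-np.array(C);c,s=np.cos(TH),np.sin(TH)
    print("t",round(st["time_s"],2),"tcp",p.round(4),"rack",np.round([c*d[0]+s*d[1],-s*d[0]+c*d[1]],4),"z",round(p[2],4),"yawx",round(np.arctan2(M[1,0],M[0,0]),4),"tz",M[:,2].round(3),"F",st["wrist_force"].round(2),"gap",round(st["finger_gap"],4))
    return p,M
def to(x,y,z):
    p,M=where();g=np.array(rp(C,TH,[x,y,z]));print("delta tool",(M.T@(g-p)).round(4))
if __name__=="__main__": to(*map(float,sys.argv[1:4]))
E
python3 to.py .1 .0495 .12
```

```text
t 1.95 tcp [ 0.203  -0.696   0.2313] rack [-0.4365 -0.5357] z 0.2313 yawx 0.2838 tz [-0.  0. -1.] F [ 0.89 -0.58 -0.22] gap 0.0853
delta tool [ 0.6453 -0.4626  0.1113]
```

Emit:
drive_tool --plan "0 0 0 0.1; 0 0 0 0.107; 0 0 0 0; 0 0 0 0" --hand 0

```text
time_s: 2.28
tcp_pos: [0.2031, -0.696, 0.2313]
tcp_rot: [3.139, 0.125, -0.001]
wrist_force: [-0.0, -0.4, 0.0]
finger_gap: 0.0391
```

```bash
python3 to.py .1 .0495 .12
```

```text
t 2.28 tcp [ 0.2031 -0.696   0.2313] rack [-0.4364 -0.5357] z 0.2313 yawx 0.0796 tz [-0. -0. -1.] F [-0.01 -0.41  0.01] gap 0.0391
delta tool [ 0.5379 -0.5838  0.1111]
```

Emit:
drive_tool --plan "0.027 -0.029 0 0;0.027 -0.029 0 0;0.027 -0.029 0 0;0.027 -0.029 0 0;0.027 -0.029 0 0;0.027 -0.029 0 0;0.027 -0.029 0 0;0.027 -0.029 0 0;0.027 -0.029 0 0;0.027 -0.029 0 0"

```text
time_s: 3.12
tcp_pos: [0.451, -0.3846, 0.2316]
tcp_rot: [3.139, 0.125, 0.001]
wrist_force: [0.5, -0.1, 0.4]
finger_gap: 0.0002
```

Emit:
drive_tool --plan "0.027 -0.029 0 0;0.027 -0.029 0 0;0.027 -0.029 0 0;0.027 -0.029 0 0;0.027 -0.029 0 0;0.027 -0.029 0 0;0.027 -0.029 0 0;0.027 -0.029 0 0;0.02 -0.02 0 0;0 0 0 0"

```text
time_s: 3.95
tcp_pos: [0.671, -0.107, 0.2314]
tcp_rot: [-3.133, -0.142, -0.008]
wrist_force: [-0.8, 1.7, 0.2]
finger_gap: 0.0001
```

```bash
python3 to.py .1 .0495 .07
```

```text
t 3.95 tcp [ 0.671  -0.107   0.2314] rack [0.0754 0.0155] z 0.2314 yawx 0.0907 tz [ 0.005  0.006 -1.   ] F [-0.77  1.67  0.22] gap 0.0001
delta tool [ 0.0242 -0.0328  0.1617]
```

Emit:
drive_tool --plan "0.012 -0.016 0.02 0;0.012 -0.016 0.03 0;0 0 0.03 0;0 0 0.03 0;0 0 0.03 0;0 0 0.02 0;0 0 0 0;0 0 0 0"

```text
time_s: 4.62
tcp_pos: [0.6865, -0.0832, 0.0704]
tcp_rot: [-3.139, -0.123, 0.004]
wrist_force: [0.8, -0.2, 0.9]
finger_gap: 0.0005
```

```bash
python3 to.py .1 .0495 .045
python3 - <<'E'
from fit import *
s=snapshot("top");overlay(s,(.597,-.1283),.077,"ov2.png",rule=((.643,.0465),.006))
shot("side","side2.png")
im=cv2.imread("pics/side2.png")[200:290,220:350];cv2.imwrite("pics/side2c.png",cv2.resize(im,None,fx=6,fy=6,interpolation=cv2.INTER_CUBIC))
E
```

```text
t 4.62 tcp [ 0.6865 -0.0832  0.0704] rack [0.0927 0.038 ] z 0.0704 yawx 0.078 tz [-0.002  0.    -1.   ] F [ 0.79 -0.22  0.86] gap 0.0005
delta tool [ 0.0073 -0.0114  0.0253]
```

View pics/ov2.png

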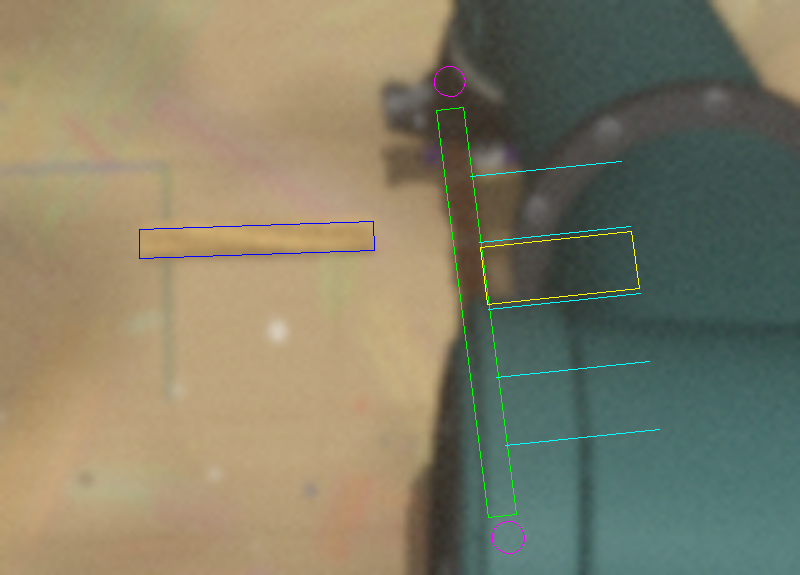

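View pics/side2c.png

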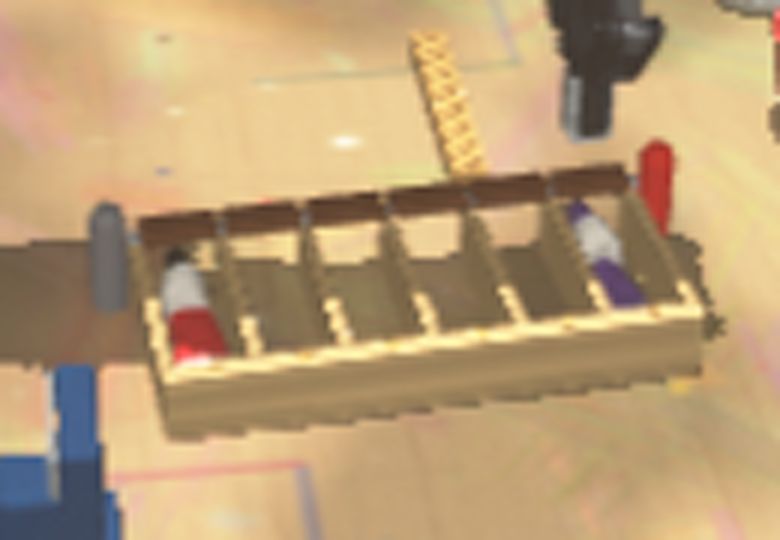

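Emit:
drive_tool --plan "0.007 -0.011 0.01 0;0 0 0.009 0;0 0 0 0;0 0 0 0"

```text
time_s: 5.05
tcp_pos: [0.6931, -0.0706, 0.0518]
tcp_rot: [-3.139, -0.123, 0.002]
wrist_force: [-0.2, -0.1, -0.3]
finger_gap: -0.0
```

```bash
python3 to.py .1 .0495 .039
```

```text
t 5.05 tcp [ 0.6931 -0.0706  0.0518] rack [0.1003 0.0501] z 0.0518 yawx 0.0782 tz [-0.001  0.    -1.   ] F [-0.17 -0.07 -0.31] gap -0.0
delta tool [-0.0003  0.0006  0.0128]
```

Emit:
drive_tool --plan "0 0 0.005 0;0 0 0.004 0;0 0 0.002 0;0 0 0.0015 0;0 0 0 0;0 0 0 0"

```text
time_s: 5.55
tcp_pos: [0.6933, -0.0719, 0.04]
tcp_rot: [3.139, 0.12, -0.001]
wrist_force: [-1.2, -0.6, 3.1]
finger_gap: 0.0004
```

```bash
python3 to.py .02 .0495 .039;python3 to.py .02 .0495 .039
```

```text
t 5.55 tcp [ 0.6933 -0.0719  0.04  ] rack [0.1004 0.0489] z 0.04 yawx 0.0766 tz [-0. -0. -1.] F [-1.21 -0.64  3.11] gap 0.0004
delta tool [-0.0804 -0.0006  0.001 ]
t 5.55 tcp [ 0.6933 -0.0719  0.04  ] rack [0.1004 0.0489] z 0.04 yawx 0.0766 tz [-0. -0. -1.] F [-1.21 -0.64  3.11] gap 0.0004
delta tool [-0.0804 -0.0006  0.001 ]
```

Emit:
drive_tool --plan "0 0 0.0007 0;-0.005 0 0 0;-0.005 0 0 0;-0.005 0 0 0;-0.005 0 0 0;-0.005 0 0 0;-0.005 0 0 0;-0.005 0 0 0"

```text
time_s: 6.22
tcp_pos: [0.6582, -0.0742, 0.0392]
tcp_rot: [-3.139, -0.121, -0.001]
wrist_force: [1.2, -0.6, 3.4]
finger_gap: -0.0002
```

```bash
python3 to.py .02 .0495 .039
```

```text
t 6.22 tcp [ 0.6582 -0.0742  0.0392] rack [0.0652 0.0492] z 0.0392 yawx 0.0769 tz [ 0.  0. -1.] F [ 1.18 -0.55  3.45] gap -0.0002
delta tool [-0.0452 -0.0003  0.0002]
```

Emit:
drive_tool --plan "-0.005 0 0 0;-0.005 0 0 0;-0.005 0 0 0;-0.005 0 0 0;-0.005 0 0 0;-0.005 0 0 0;-0.005 0 0 0;-0.005 0 0 0;-0.004 0 0 0;0 0 0 0"

```text
time_s: 7.05
tcp_pos: [0.613, -0.0778, 0.0389]
tcp_rot: [-3.139, -0.12, 0.004]
wrist_force: [-1.3, 0.7, 3.6]
finger_gap: 0.0001
```

```bash
python3 to.py .02 .0495 .08
```

```text
t 7.05 tcp [ 0.613  -0.0778  0.0389] rack [0.0198 0.0492] z 0.0389 yawx 0.0765 tz [-0.002 -0.    -1.   ] F [-1.27  0.72  3.64] gap 0.0001
delta tool [ 0.0001 -0.0004 -0.0411]
```

Emit:
drive_tool --plan "0 0 -0.02 0;0 0 -0.03 0;0 0 -0.03 0;0.02 -0.03 0 0;0.02 -0.03 0 0;0.02 -0.03 0 0;0.02 -0.03 0 0;0.004 0 0 0;0 0 0 0;0 0 0 0" --hand 100

```text
time_s: 7.88
tcp_pos: [0.6878, 0.0479, 0.1179]
tcp_rot: [3.138, 0.121, -0.005]
wrist_force: [-0.6, -0.8, -1.1]
finger_gap: 0.0856
```

```bash
python3 to.py .105 .17 .03
```

```text
t 7.88 tcp [0.6878 0.0479 0.1179] rack [0.1041 0.1687] z 0.1179 yawx 0.0772 tz [-0.003 -0.001 -1.   ] F [-0.61 -0.79 -1.09] gap 0.0856
delta tool [ 0.0012 -0.0014  0.0879]
```

Emit:
drive_tool --plan "0 0 0.03 0;0 0 0.03 0;0 0 0.028 0;0 0 0.01 0;0 0 0.005 0;0 0 0 0;0 0 0 0"

```text
time_s: 8.47
tcp_pos: [0.6899, 0.0476, 0.0171]
tcp_rot: [3.139, 0.119, 0.002]
wrist_force: [-0.3, 0.1, 0.7]
finger_gap: 0.0855
```

```bash
python3 to.py .105 .17 -.005
python3 - <<'E'
from fit import *
s=snapshot("top");overlay(s,(.597,-.1283),.077,"ov3.png",rule=((.643,.0465),.006))
shot("side","side3.png")
im=cv2.imread("pics/side3.png")[180:290,220:350];cv2.imwrite("pics/side3c.png",cv2.resize(im,None,fx=5,fy=5,interpolation=cv2.INTER_CUBIC))
E
```

```text
t 8.47 tcp [0.6899 0.0476 0.0171] rack [0.1062 0.1682] z 0.0171 yawx 0.0757 tz [ 0.001 -0.    -1.   ] F [-0.28  0.13  0.72] gap 0.0855
delta tool [-0.0012 -0.0018  0.0221]
```

View pics/ov3.png

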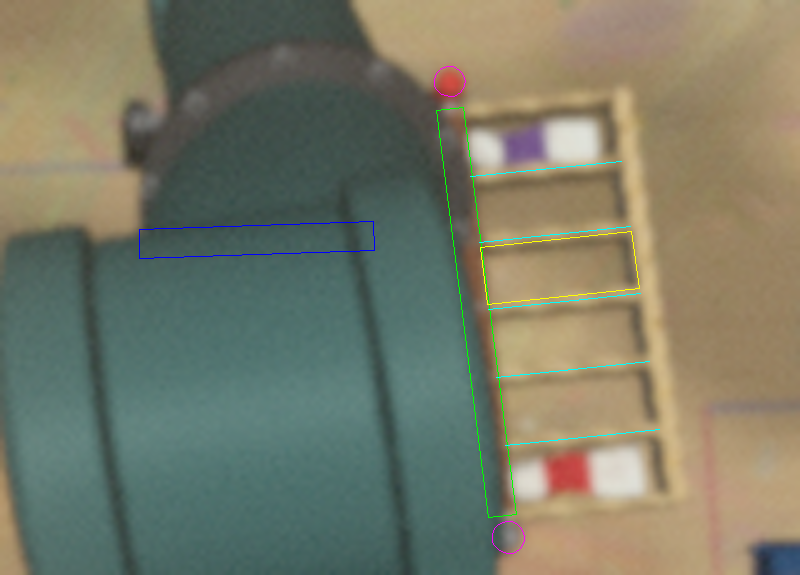

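View pics/side3c.png

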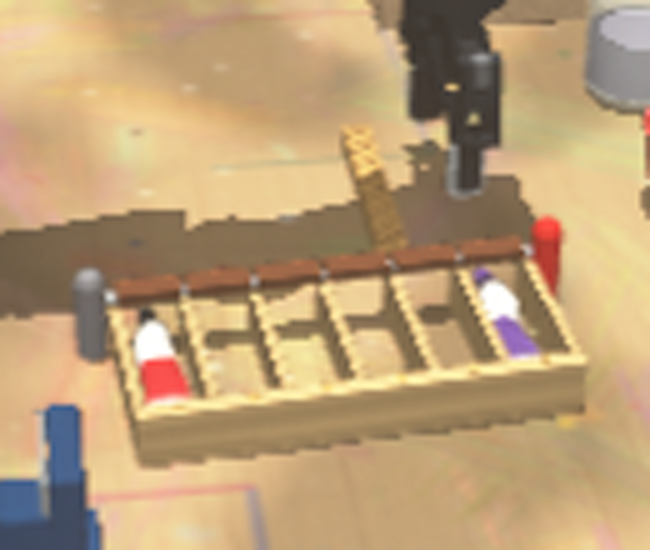

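Emit:
drive_tool --plan "0 0 0.01 0;0 0 0.007 0;0 0 0.004 0;0 0 0 0;0 0 0 0"

```text
time_s: 8.98
tcp_pos: [0.6888, 0.0486, -0.0055]
tcp_rot: [3.139, 0.121, -0.002]
wrist_force: [0.1, 0.1, 0.1]
finger_gap: 0.0853
```

```bash
python3 to.py .045 .17 -.005
```

```text
t 8.98 tcp [ 0.6888  0.0486 -0.0055] rack [0.1052 0.1693] z -0.0055 yawx 0.077 tz [-0.001 -0.    -1.   ] F [0.05 0.13 0.07] gap 0.0853
delta tool [-0.0602 -0.0007 -0.0005]
```

Emit:
drive_tool --plan "-0.008 0 0 0;-0.007 0 0 0;-0.006 0 0 0;-0.006 0 0 0;-0.006 0 0 0;-0.006 0 0 0;-0.006 0 0 0;-0.006 0 0 0;-0.004 0 0 0;0 0 0 0"

```text
time_s: 9.82
tcp_pos: [0.6331, 0.0442, -0.0049]
tcp_rot: [3.139, 0.121, -0.002]
wrist_force: [-0.0, 0.5, -0.3]
finger_gap: 0.0852
```

```bash
cat > rule.py <<'E'
from to import *
def rule():
    for c in ["side","top"]:
        s=snapshot(c)
        for d in masks_of("folding_rule",c)[:1]:
            ys,xs=np.nonzero(d["mask"]);W=np.array([unproj(s,(x,y),.014)[:2] for x,y in zip(xs,ys)])
            m=W.mean(0);r=cv2.minAreaRect(W.astype(np.float32));e,v=np.linalg.eigh(np.cov(W.T));v=v[:,1]*np.sign(v[1,1])
            D=m-np.array(C);cc,ss=np.cos(TH),np.sin(TH)
            print(c,round(d["conf"],2),"rack",np.round([cc*D[0]+ss*D[1],-ss*D[0]+cc*D[1]],4),"th-TH",round(np.arctan2(-v[0],v[1])-TH,3),np.round(np.sqrt(12*e),3))
    for c in ["side","top"]:
        for d in tip_of("folding_rule",c)[:2]:
            D=np.array(d["position"])[:2]-np.array(C);cc,ss=np.cos(TH),np.sin(TH);print(" tip",c,round(d["conf"],2),np.round([cc*D[0]+ss*D[1],-ss*D[0]+cc*D[1]],4))
if __name__=="__main__":
    where();rule()
    s=snapshot("side")
    im=s["pixels"][170:280,220:350];cv2.imwrite("pics/"+sys.argv[1],cv2.resize(im,None,fx=5,fy=5,interpolation=cv2.INTER_CUBIC))
E
python3 rule.py s4.png
```

```text
t 9.82 tcp [ 0.6331  0.0442 -0.0049] rack [0.0493 0.1692] z -0.0049 yawx 0.0768 tz [-0.002 -0.    -1.   ] F [-0.04  0.46 -0.31] gap 0.0852
side 0.54 rack [0.0245 0.1601] th-TH -0.025 [0.023 0.139]
 tip side 0.69 [0.0307 0.1668]
```

View pics/s4.png

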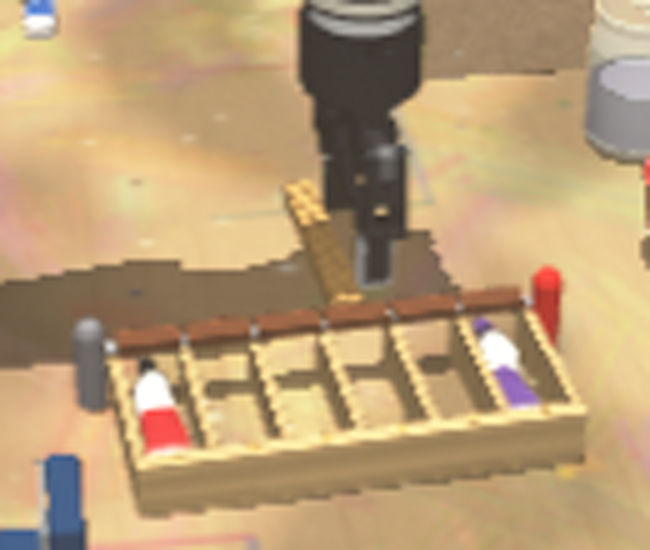

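Emit:
drive_tool --plan "-0.004 0 0 0;-0.003 0 0 0;-0.0025 0 0 0;0 0 0 0;0 0 0 0"

```text
time_s: 10.58
tcp_pos: [0.6244, 0.0435, -0.005]
tcp_rot: [3.139, 0.121, -0.001]
wrist_force: [1.0, 0.5, -0.0]
finger_gap: 0.0854
```

```bash
python3 rule.py s5.png
```

```text
t 10.58 tcp [ 0.6244  0.0435 -0.005 ] rack [0.0405 0.1692] z -0.005 yawx 0.0769 tz [-0.001 -0.    -1.   ] F [ 1.05  0.47 -0.01] gap 0.0854
side 0.73 rack [0.0158 0.1577] th-TH -0.009 [0.018 0.128]
top 0.75 rack [-0.1005 -0.0019] th-TH -0.017 [0.023 0.075]
 tip side 0.72 [0.0199 0.1679]
```

Emit:
drive_tool --plan "0.01 0 0 0;0.02 0 0 0;0 0 -0.03 0;0 0 -0.04 0;0 0 -0.04 0;0 -0.03 0 0;0 -0.03 0 0;0 -0.03 0 0;0 -0.03 0 0;0 0 0 0" --hand 0

```text
time_s: 11.77
tcp_pos: [0.6452, 0.1764, 0.1055]
tcp_rot: [-3.131, -0.137, -0.002]
wrist_force: [-1.4, 1.6, -0.7]
finger_gap: 0.0
```

```bash
python3 to.py .02 .265 .008; python3 rule.py s6.png;  python3 - <<'E'
from fit import *
s=snapshot("top");overlay(s,(.597,-.1283),.077,"ov6.png",rule=(rp((.597,-.1283),.077,[.02,.17,0])[:2],.077))
E
```

```text
t 11.77 tcp [0.6452 0.1764 0.1055] rack [0.0715 0.3001] z 0.1055 yawx 0.0875 tz [ 0.001  0.007 -1.   ] F [-1.45  1.56 -0.71] gap 0.0
delta tool [-0.052   0.0353  0.0972]
t 11.77 tcp [0.6452 0.1764 0.1055] rack [0.0715 0.3001] z 0.1055 yawx 0.0875 tz [ 0.001  0.007 -1.   ] F [-1.45  1.56 -0.71] gap 0.0
side 0.48 rack [0.0152 0.1545] th-TH -0.01 [0.023 0.145]
top 0.7 rack [0.0176 0.1706] th-TH -0.005 [0.02  0.138]
 tip side 0.66 [0.0194 0.1714]
 tip top 0.59 [0.0211 0.1686]
```

View pics/ov6.png

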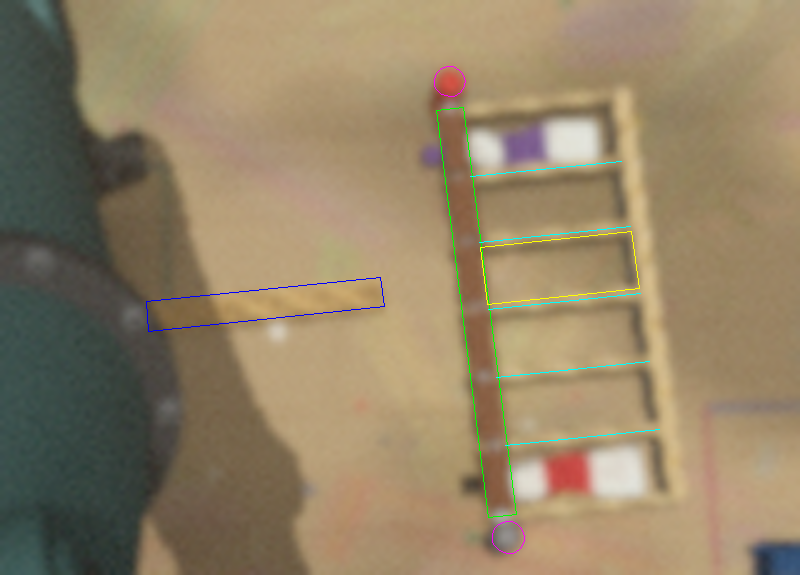

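View pics/s6.png

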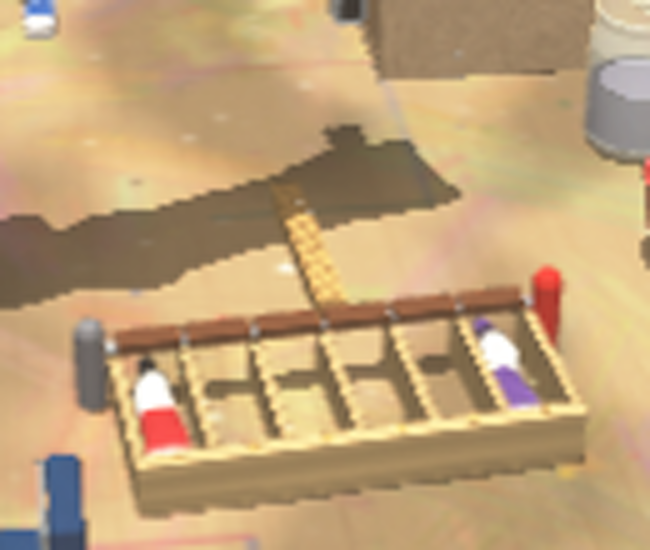

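Emit:
drive_tool --plan "-0.025 0.015 0 0;-0.025 0.012 0 0;0 0 0.03 0;0 0 0.03 0;0 0 0.02 0;0 0 0 0;0 0 0 0"

```text
time_s: 12.75
tcp_pos: [0.5973, 0.1337, 0.0244]
tcp_rot: [3.139, 0.119, -0.003]
wrist_force: [0.2, 0.1, 0.3]
finger_gap: 0.0
```

```bash
python3 to.py .02 .275 .008
```

```text
t 12.75 tcp [0.5973 0.1337 0.0244] rack [0.0205 0.2612] z 0.0244 yawx 0.0756 tz [-0.002 -0.001 -1.   ] F [0.21 0.08 0.26] gap 0.0
delta tool [-0.0005 -0.0138  0.0164]
```

Emit:
drive_tool --plan "0 -0.014 0 0;0 0 0 0;0 0 0.01 0;0 0 0.006 0;0 0 0 0;0 0 0 0"

```text
time_s: 13.25
tcp_pos: [0.5964, 0.1483, 0.0086]
tcp_rot: [3.139, 0.12, -0.002]
wrist_force: [0.2, 0.0, 0.4]
finger_gap: -0.0001
```

```bash
python3 to.py .02 .255 .008;python3 rule.py s7.png
```

```text
t 13.25 tcp [0.5964 0.1483 0.0086] rack [0.0207 0.2758] z 0.0086 yawx 0.0766 tz [-0.001 -0.001 -1.   ] F [0.24 0.02 0.39] gap -0.0001
delta tool [-0.0006  0.0208  0.0007]
t 13.25 tcp [0.5964 0.1483 0.0086] rack [0.0207 0.2758] z 0.0086 yawx 0.0766 tz [-0.001 -0.001 -1.   ] F [0.24 0.02 0.39] gap -0.0001
side 0.7 rack [0.0157 0.1593] th-TH -0.01 [0.024 0.138]
top 0.63 rack [0.0175 0.1617] th-TH 0.011 [0.02  0.124]
 tip side 0.68 [0.0207 0.1686]
 tip top 0.57 [0.0212 0.174 ]
```

View pics/s7.png

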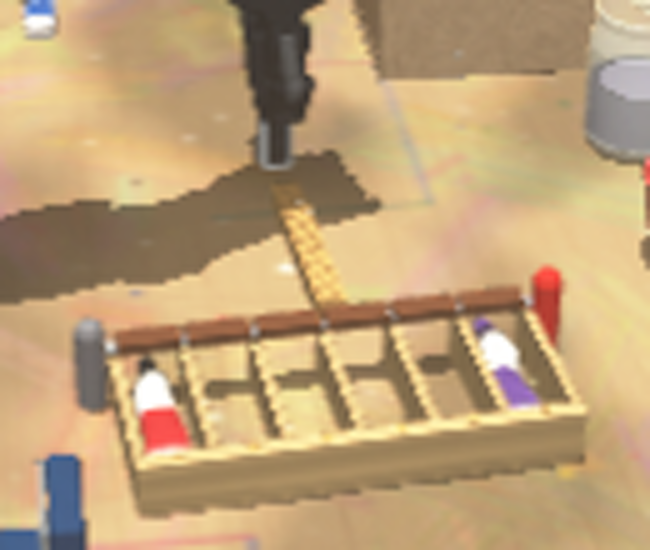

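Emit:
drive_tool --plan "-0.0005 0.007 0 0;0 0.006 0 0;0 0.006 0 0;0 0.006 0 0;0 0.006 0 0;0 0.006 0 0;0 0.006 0 0;0 0.006 0 0;0 0.004 0 0;0 0 0 0"

```text
time_s: 14.43
tcp_pos: [0.6005, 0.0941, 0.0091]
tcp_rot: [3.138, 0.118, -0.0]
wrist_force: [-0.4, 0.5, -0.4]
finger_gap: -0.0002
```

```bash
python3 rule.py s8.png
```

```text
t 14.43 tcp [0.6005 0.0941 0.0091] rack [0.0206 0.2215] z 0.0091 yawx 0.075 tz [-0.    -0.001 -1.   ] F [-0.37  0.46 -0.42] gap -0.0002
side 0.46 rack [0.0159 0.1413] th-TH -0.013 [0.022 0.136]
top 0.52 rack [0.0181 0.0996] th-TH -0.008 [0.018 0.059]
 tip side 0.56 [0.0216 0.1362]
 tip side 0.55 [-0.0177  0.0496]
 tip top 0.6 [0.0208 0.1424]
```

View pics/s8.png

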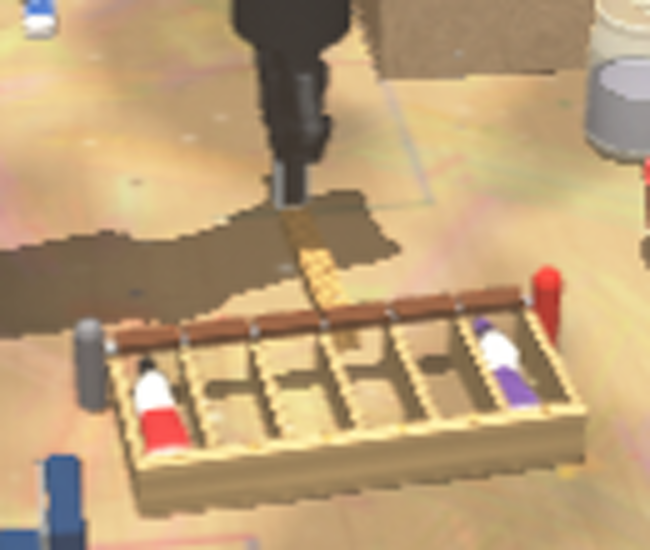

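```bash
cat > so.py <<'E'
from to import *
def so(f,ry,rx=.02,rt=0):
    s=snapshot("side");x0,y0,w,h,k=235,205,110,70,7
    im=cv2.resize(s["pixels"][y0:y0+h,x0:x0+w],None,fx=k,fy=k,interpolation=cv2.INTER_CUBIC)
    def L(pts,col):
        q=[proj(s,rp(C,TH,p)) for p in pts];cv2.polylines(im,[np.array([[(a-x0+.5)*k,(b-y0+.5)*k] for a,b in q]).astype(int)],True,col,1)
    L([(.003,-.0475,0),(.037,-.0475,0),(.037,.0575,0),(.003,.0575,0)],(255,255,0))
    L([(-.12,.0415,.042),(.12,.0415,.042),(.12,.0575,.042),(-.12,.0575,.042)],(0,255,0))
    L([(rx-.009,ry-.07,.016),(rx+.009,ry-.07,.016),(rx+.009,ry+.07,.016),(rx-.009,ry+.07,.016)],(255,0,0))
    cv2.imwrite("pics/"+f,im)
so(sys.argv[1],float(sys.argv[2]))
E
python3 so.py o8.png .138
```

```text
(no output)
```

View pics/o8.png

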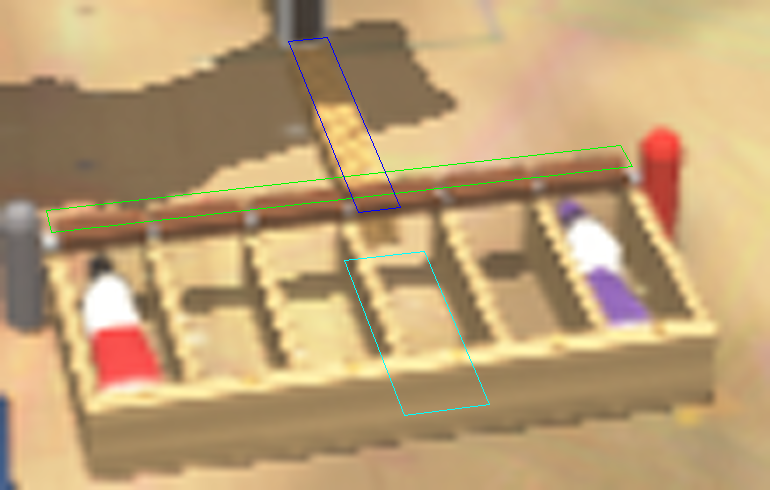

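Emit:
drive_tool --plan "-0.0005 0.006 0 0;0 0.006 0 0;0 0.006 0 0;0 0.006 0 0;0 0.006 0 0;0 0.006 0 0;0 0.006 0 0;0 0.006 0 0;0 0.004 0 0;0 0 0 0"

```text
time_s: 15.67
tcp_pos: [0.604, 0.0421, 0.0091]
tcp_rot: [3.138, 0.118, -0.0]
wrist_force: [0.4, 0.0, 0.1]
finger_gap: -0.0
```

```bash
python3 rule.py s9.png;python3 so.py o9.png .087
```

```text
t 15.67 tcp [0.604  0.0421 0.0091] rack [0.0201 0.1694] z 0.0091 yawx 0.0749 tz [ 0.    -0.001 -1.   ] F [0.38 0.05 0.07] gap -0.0
side 0.74 rack [-0.0126  0.0781] th-TH -1.392 [0.022 0.032]
top 0.4 rack [0.0184 0.0268] th-TH 1.403 [0.011 0.013]
 tip side 0.69 [0.0214 0.084 ]
```

View pics/o9.png

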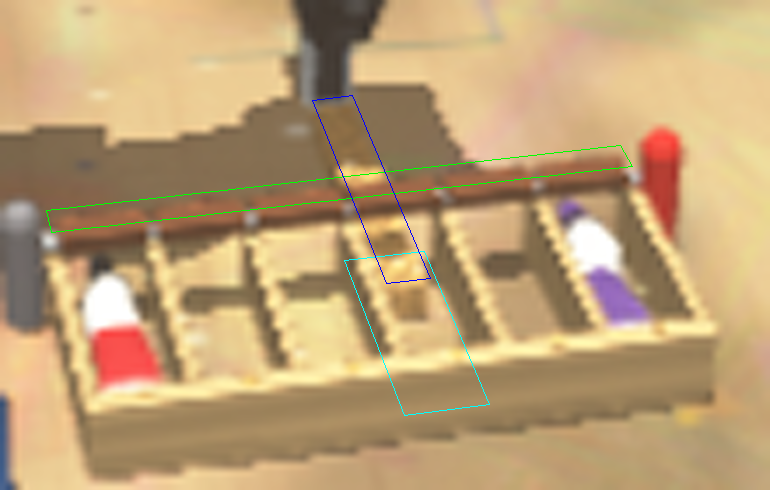

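Emit:
drive_tool --plan "0 0.006 0 0;0 0.006 0 0;0 0.006 0 0;0 0.006 0 0;0 0.006 0 0;0 0.006 0 0;0 0.006 0 0;0 0.006 0 0;0 0.004 0 0;0 0 0 0"

```text
time_s: 16.9
tcp_pos: [0.6079, -0.0097, 0.0091]
tcp_rot: [3.138, 0.118, 0.0]
wrist_force: [-0.2, 0.4, 0.6]
finger_gap: -0.0003
```

```bash
python3 to.py .02 .107 .008
```

```text
t 16.9 tcp [ 0.6079 -0.0097  0.0091] rack [0.02   0.1174] z 0.0091 yawx 0.0749 tz [ 0.    -0.001 -1.   ] F [-0.21  0.37  0.64] gap -0.0003
delta tool [-0.      0.0104  0.0011]
```

Emit:
drive_tool --plan "0 0.003 0 0;0 0.002 0 0;0 0.001 0 0;0 0 0 0;0 0 0 0"

```text
time_s: 17.32
tcp_pos: [0.6084, -0.0138, 0.0091]
tcp_rot: [-3.139, -0.121, -0.0]
wrist_force: [-0.2, 0.1, -0.6]
finger_gap: 0.0002
```

```bash
python3 to.py .02 .107 .008;python3 so.py o10.png .0225
```

```text
t 17.32 tcp [ 0.6084 -0.0138  0.0091] rack [0.0201 0.1133] z 0.0091 yawx 0.077 tz [ 0.  0. -1.] F [-0.19  0.08 -0.58] gap 0.0002
delta tool [-0.0001  0.0063  0.0011]
```

View pics/o10.png

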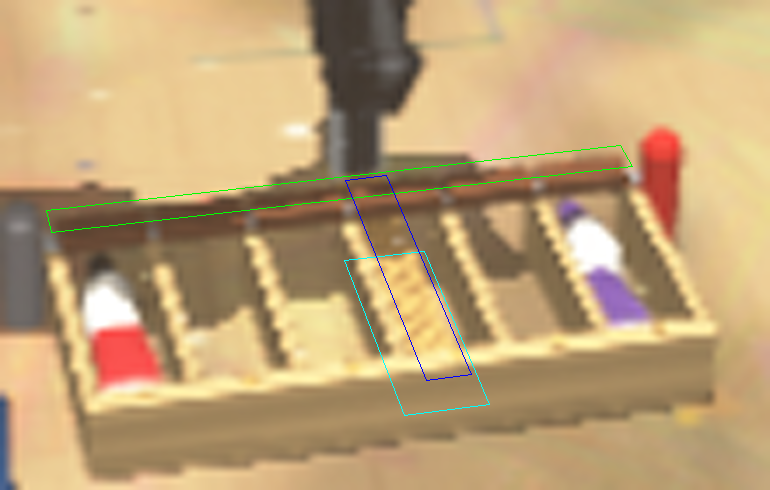

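Nearly home. I'll creep in until force shows.

Emit:
drive_tool --plan "0 0.001 0 0;0 0.001 0 0;0 0.001 0 0;0 0 0 0;0 0 0 0"

```text
time_s: 17.78
tcp_pos: [0.6086, -0.0171, 0.0091]
tcp_rot: [3.139, 0.12, -0.0]
wrist_force: [0.2, -0.5, -0.9]
finger_gap: 0.0
```

Emit:
drive_tool --plan "0 0.001 0 0;0 0.001 0 0;0 0 0 0;0 0 0 0"

```text
time_s: 18.12
tcp_pos: [0.6087, -0.0191, 0.0091]
tcp_rot: [3.139, 0.12, -0.0]
wrist_force: [-0.2, -0.8, 0.2]
finger_gap: 0.0001
```

```bash
python3 to.py .02 .107 .008
```

```text
t 18.12 tcp [ 0.6087 -0.0191  0.0091] rack [0.0201 0.108 ] z 0.0091 yawx 0.0766 tz [-0. -0. -1.] F [-0.17 -0.78  0.16] gap 0.0001
delta tool [-0.0001  0.001   0.0011]
```

Emit:
drive_tool --plan "0 0.001 0 0;0 0.001 0 0;0 0 0 0;0 0 0 0"

```text
time_s: 18.45
tcp_pos: [0.6089, -0.0211, 0.0091]
tcp_rot: [3.139, 0.12, -0.0]
wrist_force: [-0.7, -0.9, 0.7]
finger_gap: 0.0002
```

Emit:
drive_tool --plan "0 0.001 0 0;0 0.001 0 0;0 0 0 0;0 0 0 0"

```text
time_s: 18.78
tcp_pos: [0.609, -0.0231, 0.0091]
tcp_rot: [3.139, 0.12, -0.0]
wrist_force: [0.9, -0.0, 0.1]
finger_gap: -0.0001
```

```bash
python3 to.py .02 .107 .008;python3 so.py o11.png .0225
```

```text
t 18.78 tcp [ 0.609  -0.0231  0.0091] rack [0.0201 0.104 ] z 0.0091 yawx 0.0767 tz [-0. -0. -1.] F [ 0.91 -0.01  0.14] gap -0.0001
delta tool [-0.0001 -0.003   0.0011]
```

View pics/o11.png

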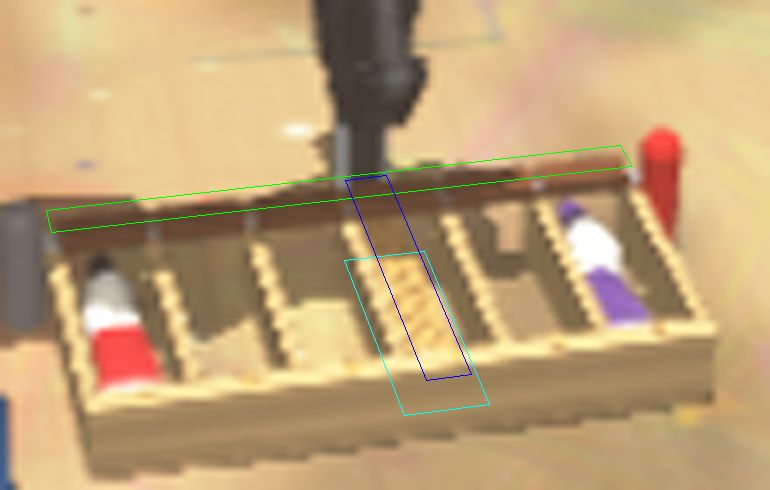

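Emit:
drive_tool --plan "0 0.001 0 0;0 0.001 0 0;0 0 0 0;0 0 0 0"

```text
time_s: 19.17
tcp_pos: [0.6091, -0.0239, 0.0091]
tcp_rot: [-3.138, -0.122, 0.0]
wrist_force: [-0.2, 2.7, -0.2]
finger_gap: 0.0001
```

Emit:
drive_tool --plan "0 0.001 0 0;0 0.001 0 0;0 0 0 0;0 0 0 0"

```text
time_s: 19.5
tcp_pos: [0.6092, -0.0241, 0.0091]
tcp_rot: [-3.136, -0.124, 0.001]
wrist_force: [-0.7, 6.6, 0.2]
finger_gap: 0.0001
```

Emit:
drive_tool --plan "0 0.001 0 0;0 0.001 0 0;0 0 0 0;0 0 0 0"

```text
time_s: 19.83
tcp_pos: [0.6092, -0.0243, 0.009]
tcp_rot: [-3.135, -0.125, 0.001]
wrist_force: [-1.2, 8.6, 0.3]
finger_gap: -0.0001
```

Emit:
drive_tool --plan "0 -0.01 0 0;0 -0.02 0 0;0 -0.02 0 0;0 0 -0.03 0;0 0 -0.04 0;0 0 -0.04 0;0 -0.03 -0.03 0;0 -0.03 -0.03 0;0 0 0 0;0 0 0 0"

```text
time_s: 20.67
tcp_pos: [0.6026, 0.0819, 0.1804]
tcp_rot: [-3.138, -0.126, -0.008]
wrist_force: [-0.6, -0.2, -1.0]
finger_gap: -0.0003
```

Emit:
drive_tool --plan "0 -0.03 -0.02 0;0 -0.03 0 0;0 -0.03 0 0;0 -0.03 0 0;0 0 0 0;0 0 0 0;0 0 0 0"

```text
time_s: 21.25
tcp_pos: [0.5916, 0.1969, 0.1967]
tcp_rot: [3.137, 0.118, -0.003]
wrist_force: [0.3, 0.0, 0.2]
finger_gap: -0.0003
```

```bash
python3 rule.py s12.png;python3 so.py o12.png .0225
python3 - <<'E'
from fit import *
s=snapshot("top");overlay(s,(.597,-.1283),.077,"ov12.png",rule=(rp((.597,-.1283),.077,[.02,.0225,0])[:2],.077))
for c in ["side","top"]:
    for q in ["eraser","blue_tape","tube_red","tube_purple"]:
        snapshot(c) if 0 else None
        print(c,q,[(np.round(d["position"],3),round(d["conf"],2)) for d in tip_of(q,c)][:1])
E
```

```text
t 21.25 tcp [0.5916 0.1969 0.1967] rack [0.0197 0.3246] z 0.1967 yawx 0.075 tz [-0.002 -0.003 -1.   ] F [0.26 0.03 0.21] gap -0.0003
top 0.79 rack [0.0166 0.0207] th-TH 0.009 [0.016 0.136]
 tip side 0.51 [0.0203 0.0196]
 tip top 0.78 [0.0185 0.0235]
 tip top 0.43 [0.1011 0.0482]
side eraser [(array([0.448, 0.395, 0.003]), 0.51)]
side blue_tape [(array([ 0.593, -0.343,  0.001]), 0.71)]
side tube_red [(array([ 0.496, -0.126,  0.   ]), 0.57)]
side tube_purple [(array([ 0.697, -0.109,  0.004]), 0.69)]
top eraser [(array([0.446, 0.388, 0.003]), 0.61)]
top blue_tape [(array([ 0.594, -0.34 , -0.004]), 0.77)]
top tube_red [(array([ 0.499, -0.124, -0.001]), 0.71)]
top tube_purple [(array([ 0.697, -0.108, -0.003]), 0.46)]
```

View pics/o12.png

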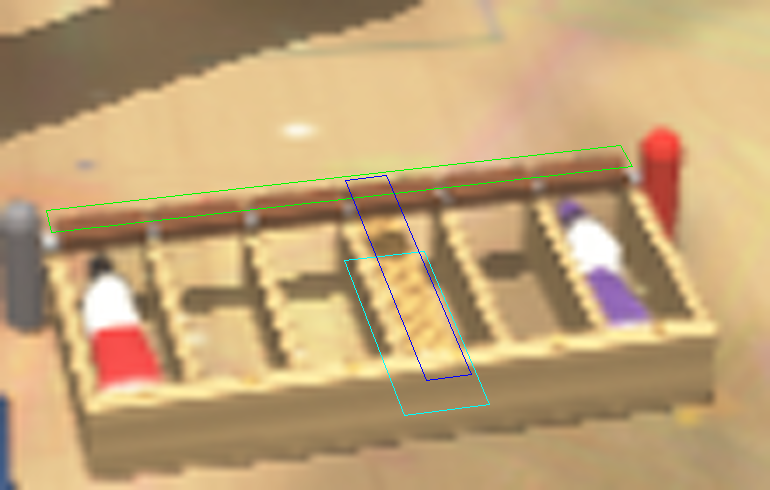

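View pics/ov12.png

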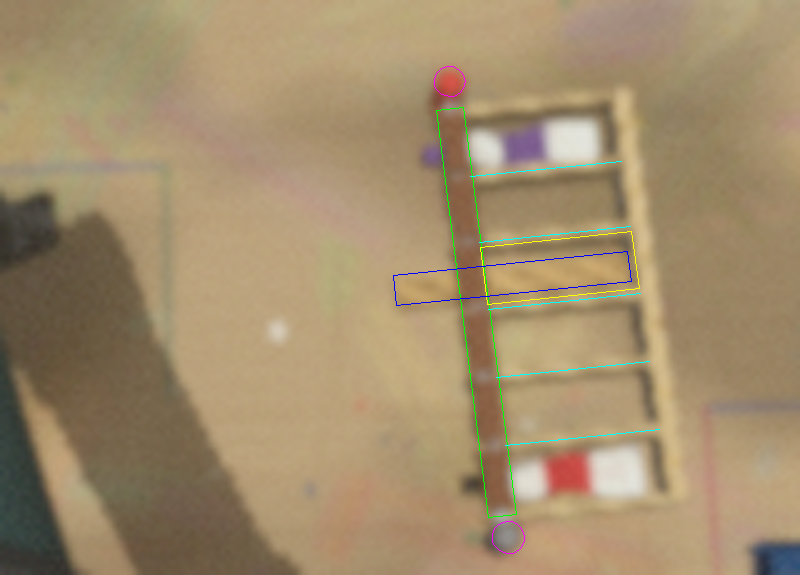

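The top overlay shows the rule (395–630, 265–290) lying in the third gap from the red post and against the back board. The bystanders haven't moved and the hand is clear.

```bash
python3 -c "
from cell import robot
print(robot.sign_off())"
```

```text
the job is handed in; nothing more can be done
None
```

The folding rule is fully home in the third gap from the red post, and the job was handed in at about 21 s of the 70 s allowed.

- **Counting:** I set the shut fingertips on the rail above the first gap (rack x = +100 mm, the red-post end) and ran them to the third gap (+20 mm). Every force reading along the way was 3.1–3.6 N with the rail sunk 2–3 mm. I lifted off there.
- **Pushing:** I nudged the rule sideways with both open fingers to line it up. Then I pushed it end first with the shut fingers until it stopped against the back board and the push force rose to 8.6 N. It was never pinched or lifted.
- **Last checks:** The top picture puts the rule at about rack (18, 22) mm, within 1° of the gap's direction; home is (20, 22.5) mm. The tubes, eraser and tape are where they were to within the networks' error of about 4 mm, and the hand is well clear with no contact force.
- **Disagreements:**
  - The side camera's outline of the rule gave no usable result at the end. Its origin estimate, (20, 20) mm, agreed with the top camera.
  - Contact with the back board came about 4 mm later than I had estimated from finger thickness.
- **Possible slip:** After the sideways nudge I started shutting the fingers just before lifting, so the tips may have brushed the table. No reading was taken during that moment.

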